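# Return a faulty rail module

## Robot

A 7-joint arm with a two-finger parallel gripper is mounted at the origin on the work surface. World frame = base frame: x ahead of the robot, y to its left, z up, the work surface at z = 0. Lengths are in m, angles in degrees, forces in N, time in s.
With the tool pointing down it reaches from about 0.425 to 0.925 m from the base axis. Payload 6.8 kg.
Tool frame: the origin (TCP) lies at the very end of the fingers, on their centre line; the grasp point (between the pads) lies tcp_to_grasp behind it (tcp_to_grasp is the distance from the TCP to the grasp point, in m); z points along the fingers, y is the line along which they close (so a half turn about z gives the same grasp; the last joint's range is limited). The gripper opens to 85 mm and grips with 20 to 120 N. Pads are 22 mm wide; open, the fingers measure 114 mm over their backs; the gripper's body (76 mm by 85 mm) begins 54 mm behind the grasp point. The pads swing forward as they close: fully open they stand 13 mm farther back than shut.
Start: joints at [-76.954, 27.33, 1.283, 89.118, -0.659, 63.558, -4.761], TCP at [0.222, 0.637, 0.231] pointing down, gripper open.
Joint ranges: [-169.35, 169.35], [-19.33, 120.38], [-80.79, 83.38], [13.8, 139.57], [-78.32, 258.32], [9.67, 109.79], [-169.56, 169.56]. Speed limits (degrees/s): [136.94, 136.94, 180, 180, 180, 180, 180].

## Interface

Orientations are given as [roll, pitch, yaw] about the fixed x, y, z axes, in that order (R = Rz(yaw) Ry(pitch) Rx(roll)).
In Python, from rig import * gives the robot as it stands. The module is installed in compiled form; this text tells all that it offers.
- The arm moves only by the tool carry_out, never from a script. Its argument "commands" is a list of rows, each a list of 3 entries, a list of its own where there are three numbers: the turn, a rotation vector about the tool's x, y, z in rad, then the shift along the tool's x, y, z in mm, then the finger opening in mm, from 0 to 85.4. A call has 1 to 5 rows; each row shifts and turns the commanded pose from where the row before left it, along the tool's axes as they then stand; what a row does not reach is not made up. A row lasts 1/12 s, in which the tool goes at most 41.7 mm and 7.16 degrees, less where a joint would pass 70% of its speed; a pose out of reach is approached as far as the arm can. A call with a gripper value outside its range is refused whole. The fingers move at their own pace and stop on an object; "grip_force" is the grip in N (left out, the last holds). Time passes only in rows, so rows that do not move let the fingers close. It gives the time, the measured TCP pose, the force, the opening and the grip force at its end, in the units of the state.
- state(): the state, without advancing time (a new reading comes with each control period).
- read_camera(name): name is "side" or "top" or "wrist"; returns the picture (480x640x3 uint8, red, green, blue); there is no depth.
- camera_info(name): a dict with "mtx" (3x3 intrinsics, pixels), "distortion" ([k1, k2, p1, p2, k3] as OpenCV has them; the pictures are not rectified), "pose" (4x4, takes a point from camera to world coordinates); the wrist camera has in their place "T_tool_cam" (4x4, takes a point from camera to tool coordinates, whose origin is the TCP and whose axes are the flange's). Camera axes: x right, y down, z forward; pixel columns grow to the right and rows downward; lengths in m; the calibration is good to about 2 mm. A picture is of the moment at which its call begins: read the wrist's pose just before it. camera_info takes no time and is no camera call.
- close_job(): hands the job in; it is judged then, once.
Trained networks look in the newest picture that a camera, given by its name, has taken for a name from the list of things; names that differ only in an ending like _2 or _b are one class to them, and where a whole thing is asked for, a point or a joint stands for the part that bears it (a point fixed in the world has none). Each returns a list of dicts, best first, with "conf" (0 to 1); they miss things now and then, are a little off and sometimes report something else, mostly with a low value. They report only what shows in the picture. A call takes as long as a camera call. They do not tell look-alikes from the thing itself.
- look_for(camera, label): "point" ([x, y, z] in m, in world coordinates, good to about 4 mm: the middle of the surface that is visible of it).
- trace(camera, label): "mask" (480x640 bool, what is visible of it).
The state is a dict: "clock": time; "q": joint angles; "qd": joint speeds; "effort": joint torques, N m; "ee_pos": TCP position; "tool_rot": TCP orientation; "wrist_force": force on the tool from outside, world axes, zero at the start; "torque": the same for the moment, N m; "finger_gap": finger opening in m; "grasp_force": force on a finger pad.
Only numpy, scipy, OpenCV 4.12 (cv2) and the standard library are available. Lean on these libraries where they do the work, as an engineer would, in place of code of your own. Each camera call takes 0.05 s, during which the arm holds its last target. There are 200 camera calls.

## Task

Pull the faulty module, the one with the red lamp, straight up off its rail against the two sprung catches, leaving the two green-lamp modules clipped on, and stand it gently upright, released, on the blue mat. Then take it again by its two narrow end faces (the orange end and the opposite one) and feed it upright, orange end downhill, into the open top of the sloping chute, so that it slides down under the bars to the stop at the bottom. Never tip it over and do not disturb the other things on the bench.

Things in the scene. Friction and masses are not known exactly. Their poses are not given: they have to be found in the camera images.
- faulty: The module to move: black, RED lamp on top. Case 56 mm long (x), 36 wide (y), 60 tall; origin at centre of underside, z up. +x end has an orange terminal block, pointing away from the robot at first. On both ends a bead of 4 mm radius sticks out 4 mm, centred 8 mm above the underside (64 mm long there). 0.2 to 0.3 kg. Starts clipped on one of the rail's three places, long side across the rail.
- faulty_orange_end (a point): Point at the faulty module's orange end, level with the bead's front: 32 mm along its +x from its origin and 30 mm above its underside.
- good_a: A healthy module, like the faulty one in size, origin and axes but with a GREEN lamp. Clipped on the rail; must stay there. 40 mm is free between neighbouring modules.
- good_b: The second healthy module with a GREEN lamp; same size, origin and axes. Clipped on the rail; must stay there.
- rail: Rail unit, fixed: grey base 140 (x) x 260 mm (y), steel rail along y, its top 25 mm above the bench: modules stand on it, tops at 85 mm. Three places, y = -76, 0, +76 mm. Both sides: grey cable trunking 27 mm wide, inner faces 41 mm from the middle, top 79 mm high; it walls in the modules' ends, so only their broad sides can be gripped. Origin under the centre; +x away from the robot.
- rail_catches (a point): Middle of the rail, 40 mm above the bench: the height of the yellow sprung catches that stick in from the trunking, one over each end bead of every module. A straight upward pull of about 10 to 20 N over the first 6 mm overcomes them; after that the module is free.
- mat: Blue antistatic mat, 130 x 130 mm, 4 mm thick, fixed. Origin at the centre of its underside on the bench: its top is 4 mm higher.
- lane: Sloping lane of the chute, fixed. x runs downhill along its floor (20 degrees below level), y across, z square off the floor. Origin on the floor's middle line at the feeding place, about 66 mm above the bench. Slick floor from x = -47 to 142 mm. Clear walls 56 mm tall, 4 thick, 42 apart inside from x = 8 mm on downhill, flaring to 54 at the open top end (x = -42). A module let go at the origin slides down.
- lane_stop (a point): Point on the uphill face of the orange stop plate (50 mm tall), on the middle line, 30 mm above the lane's floor (x = 142 mm of the lane). The module's orange-end point comes here when it is home. Two steel bars 8 mm wide cross over the lane at x = 95 and 130 mm, undersides 68 mm above the floor, so the lower part cannot be loaded from above.
- chute: Stand of the chute, fixed: white base plate 215 x 80 mm. Origin under its centre on the bench, x towards the low end. The feeding place is 46 mm uphill of it.
- screwdriver: Bystander: a screwdriver 170 mm long lying on the bench between robot and mat. Leave it alone.
- cleaner: Bystander: a bottle of cleaner, 56 mm in diameter, 160 mm tall, standing beyond the mat. Origin under its centre. Leave it alone.
- mouse: Bystander: a white computer mouse, 105 x 58 x 30 mm, on the bench near the robot. Leave it alone.
- multimeter: Bystander: a yellow multimeter lying flat, 180 x 85 x 35 mm, to the right beyond the chute. Leave it alone.
- mug: Bystander: a white mug 76 mm in diameter, 90 mm tall, standing near the robot on the rail's side. Leave it alone.
There are look-alikes about, which are no part of the job. What is shaped like the faulty but purple is not meant. Leave any pink look-alike of the chute alone.

How it is judged:
By the outcome, as a careful person would: the job done as asked, in the order asked, and still so for the second after the job is handed in, with the robot touching nothing.
It also fails if it takes over 61 s, if anything falls off the work surface, if the arm or the gripper's body presses on something with over 40 N, if the wrist force passes 120 N, or if a joint passes its speed limit or range.

## Working session

There is one attempt and no reset: what is moved stays moved. The work goes in short steps, Python scripts to look and compute and a tool call to move; the robot and the scene stay as the last step left them, time stands still between calls to the robot, and variables do not carry over. Pictures are saved under pics/ and viewed, at most 11 in all, crops included, and the job is handed in when it is done.

Besides the shell and the picture viewer there is one more tool, called after "Emit:" as name(argument=value, ...), one argument or row to a line, values as JSON. carry_out: Moves the arm, as the interface text tells. Its arguments: {"type":"object","properties":{"commands":{"type":"array"},"grip_force":{"type":"number"}},"required":["commands"]}

```bash
mkdir -p pics; cat > h.py <<'E'
from rig import *
import numpy as np, cv2
from scipy.spatial.transform import Rotation as R
E
python3 - <<'E'
from h import *
s=state();print({k:np.round(s[k],3) for k in s})
a=read_camera("top");b=read_camera("side")
cv2.imwrite("pics/top.png",a[...,::-1]);cv2.imwrite("pics/side.png",b[...,::-1])
for l in ["faulty","good_a","rail","mat","lane","chute","lane_stop","faulty_orange_end","cleaner","screwdriver","mouse","mug"]:
  for c in ["top","side"]:
    print(l,c,[(np.round(d["point"],3).tolist(),round(d["conf"],2)) for d in look_for(c,l)][:4])
for c in ["top","side","wrist"]:
  i=camera_info(c);print(c,{k:np.round(i[k],3).tolist() for k in i})
print(state()["clock"])
E
```

```text
{'clock': np.float64(0.0), 'q': array([-76.953,  27.378,   1.281,  89.179,  -0.659,  63.558,  -4.762]), 'qd': array([ 0.05 ,  0.041,  0.1  ,  0.085,  0.019,  0.024, -0.028]), 'effort': array([ 0.0000e+00, -5.9645e+01,  1.6080e+00, -2.8119e+01,  1.3000e-02,
        1.0000e-02,  0.0000e+00]), 'ee_pos': array([0.222, 0.637, 0.23 ]), 'tool_rot': array([-1.79892e+02,  8.00000e-03,  1.60759e+02]), 'wrist_force': array([ 0.246, -0.099,  0.64 ]), 'torque': array([-0.031, -0.045,  0.035]), 'grasp_force': np.float64(0.0), 'finger_gap': np.float64(0.086)}
faulty top [([0.344, 0.092, 0.061], 0.87), ([0.548, 0.156, 0.087], 0.61)]
faulty side [([0.555, 0.144, 0.077], 0.81), ([0.336, 0.084, 0.048], 0.7)]
good_a top [([0.518, 0.3, 0.083], 0.79), ([0.53, 0.227, 0.088], 0.68), ([0.544, 0.155, 0.083], 0.3)]
good_a side [([0.516, 0.291, 0.079], 0.57), ([0.533, 0.222, 0.084], 0.56)]
rail top [([0.534, 0.222, 0.069], 0.77), ([0.529, 0.226, 0.085], 0.31)]
rail side [([0.491, 0.189, 0.052], 0.83)]
mat top [([0.558, -0.042, 0.007], 0.66)]
mat side [([0.552, -0.044, -0.0], 0.56)]
lane top [([0.244, -0.456, 0.
[... 1137 characters left out ...]
 [0.0, 0.0, 1.0]], 'distortion': [-0.05, 0.0, 0.0, 0.0, 0.0], 'pose': [[0.026, -0.987, 0.157, 0.321], [-0.999, -0.03, -0.022, -0.061], [0.026, -0.156, -0.987, 1.181], [0.0, 0.0, 0.0, 1.0]]}
side {'mtx': [[566.423, 0.0, 317.602], [0.0, 566.423, 242.494], [0.0, 0.0, 1.0]], 'distortion': [0.044, 0.0, 0.0, 0.0, 0.0], 'pose': [[0.744, -0.44, 0.503, -0.208], [-0.667, -0.513, 0.54, -0.829], [0.021, -0.737, -0.675, 1.015], [0.0, 0.0, 0.0, 1.0]]}
wrist {'mtx': [[336.672, 0.0, 314.549], [0.0, 336.672, 236.694], [0.0, 0.0, 1.0]], 'distortion': [-0.053, 0.0, 0.0, 0.0, 0.0], 'T_tool_cam': [[-0.0, -0.958, -0.288, 0.074], [1.0, 0.0, -0.001, 0.001], [0.001, -0.288, 0.958, -0.143], [0.0, 0.0, 0.0, 1.0]]}
1.3
```

View pics/top.png

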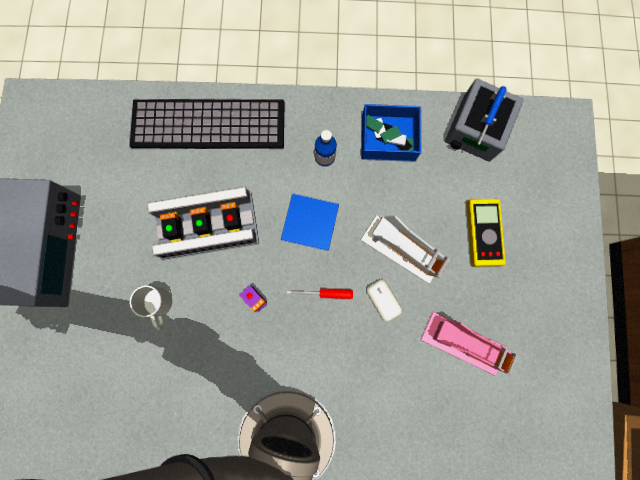

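View pics/side.png

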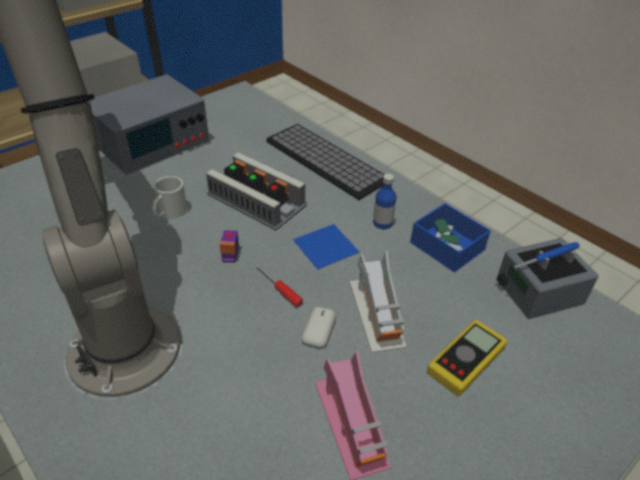

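```bash
python3 -c "
import rig;print([n for n in dir(rig) if n[0]!='_']);print(getattr(rig,'tcp_to_grasp',None))
s=__import__('cv2').imread('pics/top.png');import cv2
# crop around faulty
from h import *
i=camera_info('top');T=np.linalg.inv(np.array(i['pose']))
def pj(p):
  return cv2.projectPoints(np.array([p],float),cv2.Rodrigues(T[:3,:3])[0],T[:3,3],np.array(i['mtx']),np.array(i['distortion']))[0].ravel()
print(pj([.55,.155,.085]),pj([.344,.092,.06]))
c=s[150:290,170:330]; cv2.imwrite('pics/crop.png',cv2.resize(c,None,fx=5,fy=4.2,interpolation=3)[:600,:800])
"
```

```text
['PlanningError', 'camera_info', 'close_job', 'look_for', 'read_camera', 'state', 'tcp_to_grasp', 'trace']
0.0187
[230.28764793 215.25884014] [252.77940669 299.84384036]
```

View crop.

The top view shows black modules with lamps at (169,227) green, (200,221) green and (231,215) red. A purple look-alike with a red lamp is at (252,297), the white chute is at (403,247) and the pink look-alike is at (468,343). The side view agrees: red-lamp module at (274,188), purple at (230,245), white chute at (378,305), pink chute at (350,410). I'm choosing the black red-lamp module and the white chute.

View pics/crop.png

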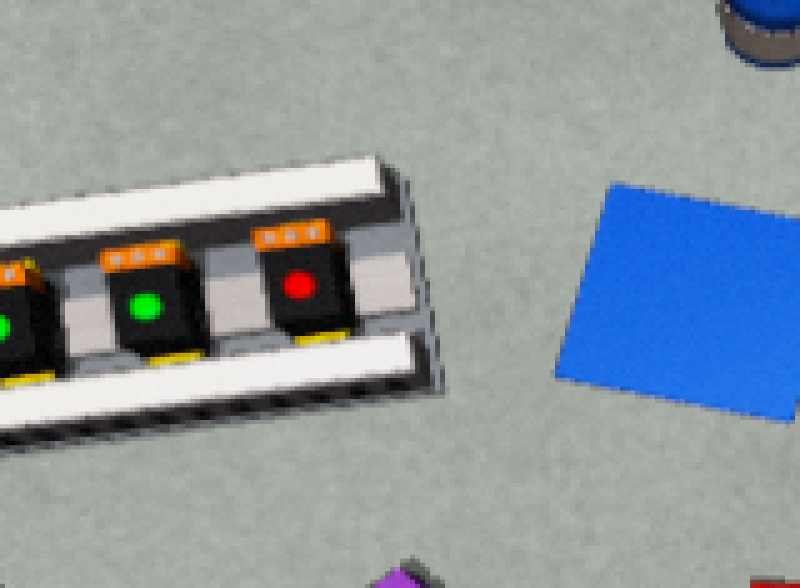

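```bash
cat >> h.py <<'E'
def tool(psi,tilt_axis=None,deg=0):
    r=R.from_euler('xyz',[180,0,psi],degrees=True)
    return R.from_rotvec(np.radians(deg)*np.array(tilt_axis))*r if deg else r
def cur():
    s=state(); return np.array(s["ee_pos"]),R.from_euler('xyz',s["tool_rot"],degrees=True)
def plan(p,r,n,start=None):
    "n equal rows from the present pose: turn vector per row, tool-axis shift of each row (shift in axes before row's turn)"
    p0,r0=start or cur(); rv=(r0.inv()*r).as_rotvec(); d=(np.array(p)-p0)/n*1000
    print("clock",state()["clock"],"from",p0.round(4),"turn/row",(rv/n).round(4),"deg/row",np.degrees(np.linalg.norm(rv)/n).round(2),"mm/row",np.linalg.norm(d).round(1))
    for k in range(n): print((r0*R.from_rotvec(rv*k/n)).inv().apply(d).round(1).tolist())
E
python3 - <<'E'
from h import *
plan([.53,.17,.23],tool(191),15)
E
```

```text
clock 1.3 from [0.2224 0.6373 0.2313] turn/row [ 0.      0.     -0.0352] deg/row 2.02 mm/row 37.3
[-29.6, -22.7, 0.1]
[-28.8, -23.7, 0.1]
[-28.0, -24.7, 0.1]
[-27.1, -25.7, 0.1]
[-26.2, -26.6, 0.1]
[-25.2, -27.5, 0.1]
[-24.2, -28.4, 0.1]
[-23.2, -29.2, 0.1]
[-22.2, -30.0, 0.1]
[-21.1, -30.8, 0.1]
[-20.0, -31.5, 0.1]
[-18.9, -32.2, 0.1]
[-17.7, -32.8, 0.1]
[-16.6, -33.4, 0.1]
[-15.4, -34.0, 0.1]
```

The crop shows the chosen module, black with a red lamp at crop (300,285), which is top-view pixel (230,218). Its orange end faces away from the robot, and it is the right-most of the three on the rail.

Emit:
carry_out(
  commands=[
    [[0,0,-0.035],[-29.6,-22.7,0],65],
    [[0,0,-0.035],[-28.8,-23.7,0],65],
    [[0,0,-0.035],[-28,-24.7,0],65],
    [[0,0,-0.035],[-27.1,-25.7,0],65],
    [[0,0,-0.035],[-26.2,-26.6,0],65],
  ],
)

```text
clock: 1.72
ee_pos: [0.3257, 0.4798, 0.2314]
tool_rot: [180.0, 0.0, 170.9]
wrist_force: [0.5, -0.3, -1.3]
finger_gap: 0.065
grasp_force: 0.0
```

Emit:
carry_out(
  commands=[
    [[0,0,-0.035],[-25.2,-27.5,0],65],
    [[0,0,-0.035],[-24.2,-28.4,0],65],
    [[0,0,-0.035],[-23.2,-29.2,0],65],
    [[0,0,-0.035],[-22.2,-30,0],65],
    [[0,0,-0.035],[-21.1,-30.8,0],65],
  ],
)

```text
clock: 2.13
ee_pos: [0.428, 0.3238, 0.2316]
tool_rot: [180.0, 0.0, -179.1]
wrist_force: [0.7, 0.6, 0.4]
finger_gap: 0.065
grasp_force: 0.0
```

Emit:
carry_out(
  commands=[
    [[0,0,-0.035],[-20,-31.5,0],65],
    [[0,0,-0.035],[-18.9,-32.2,0],65],
    [[0,0,-0.035],[-17.7,-32.8,0],65],
    [[0,0,-0.035],[-16.6,-33.4,0],65],
    [[0,0,-0.035],[-15.4,-34,0],65],
  ],
)

```text
clock: 2.55
ee_pos: [0.5303, 0.1677, 0.2316]
tool_rot: [180.0, 0.0, -169.1]
wrist_force: [0.4, 1.1, 0.0]
finger_gap: 0.0651
grasp_force: 0.0
```

```bash
cat >> h.py <<'E'
def wristcam():
    read_camera("wrist"); p,r=cur(); im=read_camera("wrist"); i=camera_info("wrist")
    T=np.eye(4);T[:3,:3]=r.as_matrix();T[:3,3]=p
    return im,np.array(i["mtx"]),np.array(i["distortion"]),T@np.array(i["T_tool_cam"])
def topix(P,K,D,T):
    Ti=np.linalg.inv(T);return cv2.projectPoints(np.array(P,float).reshape(-1,1,3),cv2.Rodrigues(Ti[:3,:3])[0],Ti[:3,3],K,D)[0].reshape(-1,2)
def onz(uv,z,K,D,T):
    u=cv2.undistortPoints(np.array(uv,float).reshape(-1,1,2),K,D).reshape(-1,2)
    d=np.c_[u,np.ones(len(u))]@T[:3,:3].T; return T[:3,3]+d*((z-T[2,3])/d[:,2])[:,None]
E
python3 - <<'E'
from h import *
im,K,D,T=wristcam()
cv2.imwrite("pics/w1.png",im[...,::-1])
h=cv2.cvtColor(im,cv2.COLOR_RGB2HSV)
def blobs(m,z,mn=30):
    n,l,st,c=cv2.connectedComponentsWithStats(m.astype(np.uint8))
    for k in range(1,n):
        if st[k,4]>mn: print(st[k].tolist(),c[k].round(1),onz([c[k]],z,K,D,T)[0].round(4))
H,S,V=h[...,0],h[...,1],h[...,2]
print("red");blobs(((H<5)|(H>174))&(S>180)&(V>120),.086)
print("green");blobs((H>45)&(H<75)&(S>150)&(V>100),.086)
print("orange");blobs((H>8)&(H<18)&(S>180)&(V>150),.085)
m=((H>100)&(H<120)&(S>150)&(V>100)).astype(np.uint8)
c,_=cv2.findContours(m,0,2)
for k in c:
    if cv2.contourArea(k)>2000: print("blue",cv2.boundingRect(k),onz(cv2.boxPoints(cv2.minAreaRect(k)),.004,K,D,T).round(4).tolist())
print(state()["ee_pos"],state()["tool_rot"])
E
```

```text
red
[83, 0, 23, 4, 54] [97.   0.9] [ 0.3915 -0.0392  0.086 ]
[304, 222, 16, 16, 199] [311.2 229.7] [0.5423 0.1571 0.086 ]
green
[472, 219, 19, 17, 255] [481. 227.] [0.5118 0.3063 0.086 ]
[389, 220, 18, 18, 258] [397.6 228.3] [0.5269 0.2324 0.086 ]
orange
[457, 253, 39, 13, 267] [474.8 258.5] [0.5419 0.3109 0.085 ]
[389, 254, 27, 13, 170] [403.  259.3] [0.5549 0.2451 0.085 ]
blue (75, 114, 133, 145) [[0.6011, -0.1346, 0.004], [0.4799, -0.0895, 0.004], [0.5042, 0.0429, 0.004], [0.6295, 0.0101, 0.004]]
[0.53286342 0.16196549 0.2317303 ] [-1.79819975e+02  1.09202340e-01 -1.69709524e+02]
```

View pics/w1.png

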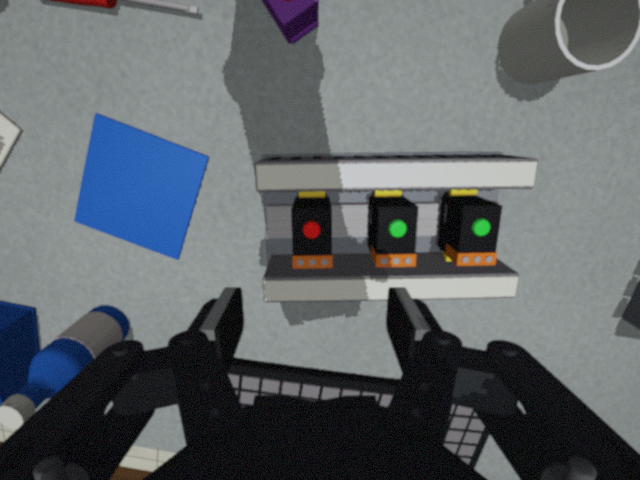

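The wrist view shows the red lamp at (311,230) and green lamps at (398,228) and (481,227). The trunking inner edges are near rows 188 and 278, and the mat is at (140,187).

```bash
python3 - <<'E'
from h import *
im,K,D,T=wristcam()
g=cv2.cvtColor(im,cv2.COLOR_RGB2GRAY)
print(g[150:305,285].tolist())
for v in (160,188,278,299): print(v,onz([[311,v]],.079,K,D,T)[0].round(4))
h=cv2.cvtColor(im,cv2.COLOR_RGB2HSV)
ax=np.array([np.cos(np.radians(11.5)),np.sin(np.radians(11.5)),0])
L=onz([[311.2,229.7]],.086,K,D,T)[0];print(L)
for off in (0,5):
  c=np.array([L[0],L[1],.06-.0+.025])+ax*off/1e3
  q=[c+ax*a+np.array([-ax[1],ax[0],0])*b for a,b in((-.028,-.018),(.028,-.018),(.028,.018),(-.028,.018))]
  print(off,topix(q,K,D,T).round(1).tolist())
m=(g<45)|((h[...,0]>6)&(h[...,0]<20)&(h[...,1]>180))
print("rows@300",[i for i in range(190,275) if m[i,300]][::70],np.where(m[195:285,322])[0][[0,-1]]+195, "cols@row245",np.where(m[245,270:350])[0][[0,-1]]+270,"row215",np.where(m[215,270:350])[0][[0,-1]]+270)
t=tool(191.5); p0,r0=cur(); print(r0.as_euler('xyz',degrees=True))
plan(np.r_[(L+ax*.004)[:2],.12],t,4)
E
```

```text
[94, 97, 99, 100, 96, 95, 82, 72, 68, 53, 27, 23, 31, 49, 62, 78, 92, 112, 134, 140, 139, 141, 139, 140, 138, 141, 140, 140, 138, 143, 141, 141, 139, 141, 139, 142, 140, 138, 142, 139, 136, 118, 97, 76, 69, 74, 80, 81, 84, 82, 81, 73, 75, 73, 66, 51, 33, 15, 21, 14, 8, 21, 14, 14, 32, 25, 15, 24, 16, 6, 2, 24, 16, 15, 4, 15, 14, 13, 6, 19, 11, 28, 29, 9, 21, 13, 24, 25, 20, 31, 20, 22, 18, 31, 25, 28, 12, 26, 30, 29, 22, 23, 25, 19, 29, 36, 28, 37, 57, 80, 86, 85, 87, 86, 86, 77, 88, 81, 84, 84, 80, 61, 55, 47, 43, 47, 45, 53, 45, 54, 66, 77, 89, 112, 131, 139, 139, 136, 135, 138, 139, 137, 139, 141, 137, 136, 139, 137, 137, 136, 140, 138, 129, 107, 92]
160 [0.4792 0.153  0.079 ]
188 [0.5029 0.1574 0.079 ]
278 [0.5873 0.1726 0.079 ]
299 [0.6091 0.1766 0.079 ]
[0.53838199 0.16404093 0.086     ]
0 [[289.8, 198.7], [292.2, 259.2], [331.5, 258.6], [331.3, 197.9]]
5 [[290.0, 204.4], [292.4, 264.3], [331.6, 263.7], [331.3, 203.6]]
rows@300 [201] [205 276] cols@row245 [285 322] row215 [283 321]
[ 1.79998314e+02  5.43529025e-03 -1.69348646e+02]
clock 2.75 from [0.5299 0.1682 0.2313] turn/row [ 0.      0.     -0.0037] deg/row 0.21 mm/row 28.0
[-2.9, -1.4, 27.8]
[-2.9, -1.4, 27.8]
[-2.9, -1.4, 27.8]
[-2.9, -1.4, 27.8]
```

```bash
cat >> h.py <<'E'
def lamp(im,red=True,mn=40):
    h=cv2.cvtColor(im,cv2.COLOR_RGB2HSV);H,S,V=h[...,0],h[...,1],h[...,2]
    m=(((H<5)|(H>174))&(S>180)&(V>100)) if red else (H>45)&(H<75)&(S>150)&(V>100)
    n,l,st,c=cv2.connectedComponentsWithStats(m.astype(np.uint8))
    return [c[k] for k in range(1,n) if st[k,4]>mn]
E
python3 - <<'E'
from h import *
im,K,D,T=wristcam()
print(cur()[0])
for c in lamp(im)+lamp(im,False): print(c.round(1),onz([c],.086,K,D,T)[0].round(4))
c=min(lamp(im),key=lambda c:abs(c[1]-230)); u=int(c[0])-26
g=cv2.cvtColor(im,cv2.COLOR_RGB2GRAY).astype(int)[:,u]
top=[v for v in range(140,310) if (g[v]-125)*(g[v-1]-125)<0]+[v for v in range(140,310) if (g[v]-105)*(g[v-1]-105)<0]
print(u,top,[onz([[u,v]],.079,K,D,T)[0].round(4).tolist() for v in top])
E
```

```text
[0.52884202 0.17060334 0.23124524]
[73.9  2.7] [ 0.3907 -0.0466  0.086 ]
[273.1   1.6] [0.3657 0.107  0.086 ]
[297.4 233.8] [0.5423 0.1571 0.086 ]
[466.8 231.8] [0.5119 0.3062 0.086 ]
[383.6 232.8] [0.5269 0.2324 0.086 ]
271 [170, 193, 285, 304, 306, 169, 194, 213, 214, 215, 241, 285] [[0.492, 0.1247, 0.079], [0.5118, 0.1277, 0.079], [0.5994, 0.1411, 0.079], [0.6195, 0.1441, 0.079], [0.6216, 0.1444, 0.079], [0.4911, 0.1245, 0.079], [0.5127, 0.1279, 0.079], [0.5297, 0.1305, 0.079], [0.5306, 0.1306, 0.079], [0.5315, 0.1308, 0.079], [0.5557, 0.1345, 0.079], [0.5994, 0.1411, 0.079]]
```

```bash
python3 - <<'E'
from h import *
plan([.548,.1583,.13],tool(191.5),4)
E
```

```text
clock 2.85 from [0.5288 0.1706 0.2312] turn/row [ 0.0002 -0.0001 -0.0025] deg/row 0.14 mm/row 25.9
[-4.1, -3.9, 25.3]
[-4.1, -4.0, 25.3]
[-4.1, -4.0, 25.3]
[-4.1, -4.0, 25.3]
```

Emit:
carry_out(
  commands=[
    [[0,0,-0.0025],[-4.1,-4,25.3],54],
    [[0,0,-0.0025],[-4.1,-4,25.3],54],
    [[0,0,-0.0025],[-4.1,-4,25.3],54],
    [[0,0,-0.0025],[-4.1,-4,25.3],54],
    [[0,0,0],[0,0,0],54],
  ],
)

```text
clock: 3.27
ee_pos: [0.5455, 0.157, 0.1257]
tool_rot: [-179.9, -0.4, -168.5]
wrist_force: [-0.5, -1.0, -0.3]
finger_gap: 0.0539
grasp_force: 0.0
```

```bash
python3 - <<'E'
from h import *
im,K,D,T=wristcam()
for i in range(3): print(cur()[0].round(4),cur()[1].as_euler('xyz',degrees=True).round(2))
for c in lamp(im)+lamp(im,False): print(c.round(1),onz([c],.086,K,D,T)[0].round(4))
cv2.imwrite("pics/w2.png",im[...,::-1])
plan([.548,.1583,.043],tool(191.5),4)
E
```

```text
[0.5476 0.158  0.1299] [ 1.7999e+02 -1.1000e-01 -1.6849e+02]
[0.5476 0.158  0.1299] [ 1.7999e+02 -1.1000e-01 -1.6849e+02]
[0.5476 0.158  0.1299] [ 1.7999e+02 -1.1000e-01 -1.6849e+02]
[314.8 259.5] [0.5422 0.1572 0.086 ]
[445.1 259.4] [0.5269 0.2324 0.086 ]
[567.1 258.9] [0.5119 0.3063 0.086 ]
clock 3.3667 from [0.5476 0.158  0.1299] turn/row [ 0.     -0.0005  0.    ] deg/row 0.03 mm/row 21.7
[-0.2, 0.1, 21.7]
[-0.1, 0.1, 21.7]
[-0.1, 0.1, 21.7]
[-0.1, 0.1, 21.7]
```

View pics/w2.png

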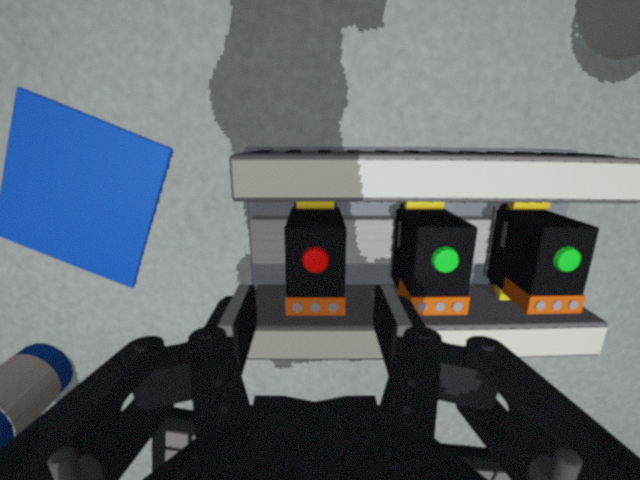

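The fingers straddle the red-lamp module (lamp at 315,260) symmetrically, and the neighbour at (445,260) is clear.

Emit:
carry_out(
  commands=[
    [[0,0,0],[0,0,25],54],
    [[0,0,0],[0,0,25],54],
    [[0,0,0],[0,0,22],54],
    [[0,0,0],[0,0,15],54],
    [[0,0,0],[0,0,0],54],
  ],
)

```text
clock: 3.78
ee_pos: [0.5473, 0.1578, 0.0423]
tool_rot: [180.0, -0.1, -168.5]
wrist_force: [-0.3, 0.5, 0.4]
finger_gap: 0.0544
grasp_force: 0.0
```

Emit:
carry_out(
  commands=[
    [[0,0,0],[0,0,0],30],
    [[0,0,0],[0,0,0],30],
    [[0,0,0],[0,0,0],30],
    [[0,0,0],[0,0,0],30],
    [[0,0,0],[0,0,0],30],
  ],
  grip_force=80,
)

```text
clock: 4.2
ee_pos: [0.55, 0.1577, 0.0452]
tool_rot: [179.9, 0.2, -168.6]
wrist_force: [-2.2, -0.0, 8.0]
finger_gap: 0.0349
grasp_force: 80.3
```

Emit:
carry_out(
  commands=[
    [[0,0,0],[0,0,-3],30],
    [[0,0,0],[0,0,-3],30],
    [[0,0,0],[0,0,-3],30],
    [[0,0,0],[0,0,-3],30],
    [[0,0,0],[0,0,-3],30],
  ],
)

```text
clock: 4.62
ee_pos: [0.5495, 0.1569, 0.0591]
tool_rot: [180.0, 0.1, -168.6]
wrist_force: [1.0, 0.3, -1.1]
finger_gap: 0.0348
grasp_force: 82.3
```

Emit:
carry_out(
  commands=[
    [[0,0,0],[0,0,-15],30],
    [[0,0,0],[0,0,-20],30],
    [[0,0,0],[0,0,-20],30],
    [[0,0,0],[0,0,-20],30],
    [[0,0,0],[0,0,-20],30],
  ],
)

```text
clock: 5.03
ee_pos: [0.5482, 0.1564, 0.1544]
tool_rot: [-180.0, -0.0, -168.6]
wrist_force: [0.3, 0.0, -3.1]
finger_gap: 0.0357
grasp_force: 82.3
```

```bash
python3 - <<'E'
from h import *
im,K,D,T=wristcam()
s=state();print(s["finger_gap"],s["grasp_force"],s["wrist_force"],cur()[0],cur()[1].as_euler('xyz',degrees=True))
for c in lamp(im): print(c.round(1))
for c in lamp(im,False): print(c.round(1),onz([c],.086,K,D,T)[0].round(4))
cv2.imwrite("pics/w3.png",im[...,::-1])
# chute & mat from top camera (arm out of the way)
a=read_camera("top");i=camera_info("top");K,D,T=[np.array(i[k]) for k in("mtx","distortion","pose")]
h=cv2.cvtColor(a,cv2.COLOR_RGB2HSV);m=((h[...,0]>100)&(h[...,0]<120)&(h[...,1]>150)&(h[...,2]>100)).astype(np.uint8)
for k in cv2.findContours(m,0,2)[0]:
    if cv2.contourArea(k)>800: print("blue",cv2.boundingRect(k),onz(cv2.boxPoints(cv2.minAreaRect(k)),.004,K,D,T).round(4).tolist(), cv2.contourArea(k))
cv2.imwrite("pics/chute.png",cv2.resize(a[205:290,350:455],None,fx=7,fy=7,interpolation=2)[...,::-1])
E
```

```text
0.03506807758133 82.30548620223999 [ 0.74254987 -0.53374215 -1.23843533] [0.55069898 0.1572294  0.15674313] [ 179.92721239    0.34666454 -168.61860608]
[314.5 334.5]
[430.6 236.5] [0.5269 0.2323 0.086 ]
[539.  236.2] [0.5119 0.3064 0.086 ]
blue (281, 194, 58, 56) [[0.5067, 0.0344, 0.004], [0.6324, 0.0116, 0.004], [0.6065, -0.1171, 0.004], [0.4815, -0.0922, 0.004]] 2185.5
blue (364, 104, 57, 49) [[0.8974, -0.1824, 0.004], [0.9043, -0.341, 0.004], [0.762, -0.3393, 0.004], [0.7559, -0.184, 0.004]] 2556.5
```

View pics/w3.png

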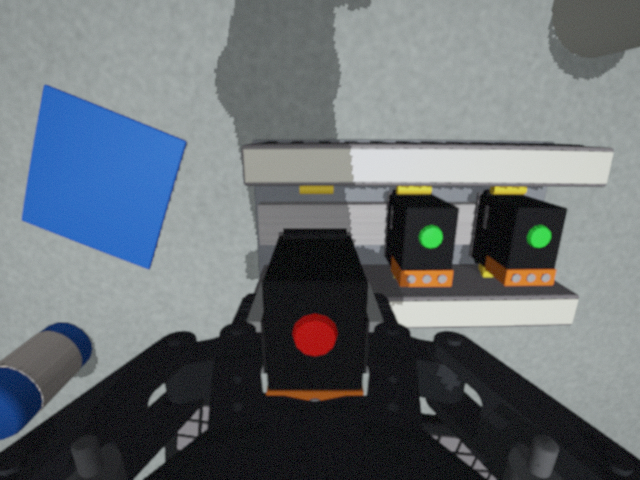

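The module is off the rail in the gripper (lamp at 315,335). Both green modules are unmoved at (431,237) and (539,236), and the mat is empty at (105,177).

```bash
python3 - <<'E'
from h import *
i=camera_info("wrist");K,D,T=np.array(i["mtx"]),np.array(i["distortion"]),np.array(i["T_tool_cam"])
u=np.r_[cv2.undistortPoints(np.array([[[314.5,334.5]]]),K,D).ravel(),1]
d=T[:3,:3]@u; o=T[:3,3]
for x in (.006,.0075,.009):
  P=o+d*(x-o[0])/d[0]; print("lamp in tool",P.round(4),"underside tool z",(P[2]+.061).round(4))
plan([.5568,-.0408,.10],tool(56),20)
E
```

```text
lamp in tool [ 0.006   0.0004 -0.039 ] underside tool z 0.022
lamp in tool [ 0.0075  0.0004 -0.0413] underside tool z 0.0197
lamp in tool [ 0.009   0.0004 -0.0436] underside tool z 0.0174
clock 5.1833 from [0.5495 0.157  0.1548] turn/row [0.0002 0.     0.1182] deg/row 6.77 mm/row 10.3
[1.6, -9.8, 2.7]
[0.4, -9.9, 2.7]
[-0.7, -9.9, 2.7]
[-1.9, -9.7, 2.7]
[-3.0, -9.4, 2.7]
[-4.1, -9.0, 2.7]
[-5.1, -8.5, 2.7]
[-6.1, -7.8, 2.7]
[-7.0, -7.0, 2.7]
[-7.8, -6.1, 2.7]
[-8.4, -5.2, 2.7]
[-9.0, -4.2, 2.7]
[-9.4, -3.1, 2.7]
[-9.7, -1.9, 2.7]
[-9.9, -0.8, 2.7]
[-9.9, 0.4, 2.7]
[-9.8, 1.5, 2.7]
[-9.5, 2.7, 2.7]
[-9.1, 3.8, 2.7]
[-8.6, 4.8, 2.7]
```

View pics/chute.png

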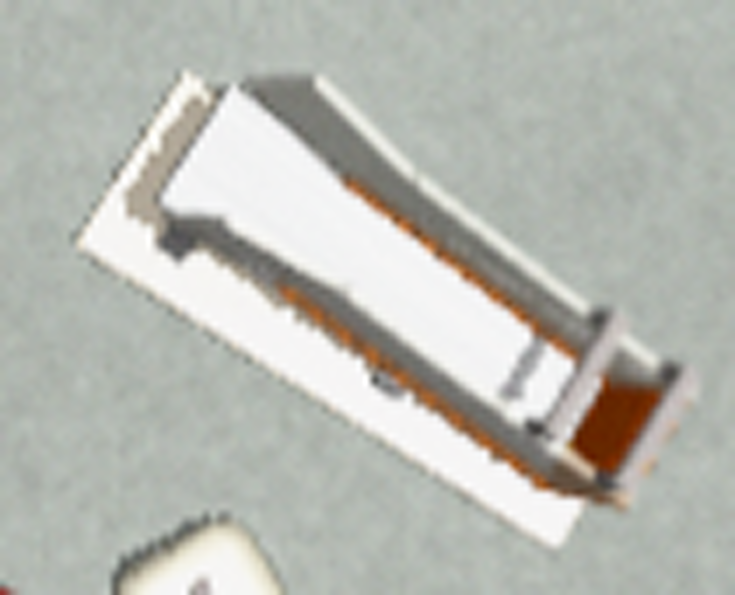

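The crop shows the white chute with its open flared top at crop (200,150) and the bars and orange stop at lower right (620,400). Downhill therefore points right and down in the image.

Emit:
carry_out(
  commands=[
    [[0,0,0.1182],[1.6,-9.8,0],30],
    [[0,0,0.1182],[0.4,-9.9,0],30],
    [[0,0,0.1182],[-0.7,-9.9,0],30],
    [[0,0,0.1182],[-1.9,-9.7,0],30],
    [[0,0,0.1182],[-3,-9.4,0],30],
  ],
)

```text
clock: 5.6
ee_pos: [0.5493, 0.1065, 0.1516]
tool_rot: [-179.9, -0.1, 157.2]
wrist_force: [-0.8, -0.2, -2.5]
finger_gap: 0.0351
grasp_force: 82.2
```

Emit:
carry_out(
  commands=[
    [[0,0,0.1182],[-4.1,-9,0],30],
    [[0,0,0.1182],[-5.1,-8.5,0],30],
    [[0,0,0.1182],[-6.1,-7.8,0],30],
    [[0,0,0.1182],[-7,-7,0],30],
    [[0,0,0.1182],[-7.8,-6.1,0],30],
  ],
)

```text
clock: 6.02
ee_pos: [0.5511, 0.0571, 0.1517]
tool_rot: [-179.9, -0.0, 123.3]
wrist_force: [-1.1, 0.8, -2.2]
finger_gap: 0.0352
grasp_force: 82.2
```

Emit:
carry_out(
  commands=[
    [[0,0,0.1182],[-8.4,-5.2,0],30],
    [[0,0,0.1182],[-9,-4.2,0],30],
    [[0,0,0.1182],[-9.4,-3.1,5],30],
    [[0,0,0.1182],[-9.7,-1.9,5],30],
    [[0,0,0.1182],[-9.9,-0.8,5],30],
  ],
)

```text
clock: 6.43
ee_pos: [0.5529, 0.0078, 0.1367]
tool_rot: [-179.9, 0.0, 89.5]
wrist_force: [0.1, 0.4, -2.6]
finger_gap: 0.0351
grasp_force: 82.2
```

Emit:
carry_out(
  commands=[
    [[0,0,0.1182],[-9.9,0.4,5],30],
    [[0,0,0.1182],[-9.8,1.5,5],30],
    [[0,0,0.1182],[-9.5,2.7,5],30],
    [[0,0,0.1182],[-9.1,3.8,5],30],
    [[0,0,0.1182],[-8.6,4.8,5],30],
  ],
)

```text
clock: 6.85
ee_pos: [0.5546, -0.0415, 0.1116]
tool_rot: [-179.9, 0.1, 55.6]
wrist_force: [0.4, 0.1, -1.9]
finger_gap: 0.0353
grasp_force: 82.2
```

```bash
python3 - <<'E'
from h import *
im,K,D,T=wristcam()
print(cur()[0],cur()[1].as_euler('xyz',degrees=True))
h=cv2.cvtColor(im,cv2.COLOR_RGB2HSV);m=((h[...,0]>100)&(h[...,0]<120)&(h[...,1]>150)&(h[...,2]>60)).astype(np.uint8)
for k in cv2.findContours(m,0,2)[0]:
    if cv2.contourArea(k)>800: print("blue",cv2.boundingRect(k),onz(cv2.approxPolyDP(k,8,True),.004,K,D,T).round(4)[:,:2].tolist())
plan([.5568,-.0408,.0265],tool(56),6)
E
```

```text
[ 0.55398174 -0.0428271   0.11135322] [-179.89912501    0.21700985   55.75038924]
blue (591, 208, 49, 149) [[0.7782, -0.1732], [0.7346, -0.1733], [0.7345, -0.3138]]
blue (203, 115, 216, 175) [[0.6298, 0.01], [0.5068, 0.0349], [0.4884, -0.0549], [0.5367, -0.0266], [0.5775, -0.057], [0.5662, -0.1058], [0.606, -0.1133]]
blue (586, 75, 54, 109) [[0.8132, -0.0786], [0.7839, -0.0756], [0.7625, -0.0924], [0.7589, -0.1243], [0.7806, -0.1508]]
clock 6.95 from [ 0.554  -0.0428  0.1114] turn/row [-0.0003  0.0006 -0.0007] deg/row 0.06 mm/row 14.2
[0.6, 0.2, 14.1]
[0.6, 0.2, 14.1]
[0.6, 0.2, 14.1]
[0.6, 0.2, 14.1]
[0.6, 0.2, 14.1]
[0.6, 0.2, 14.1]
```

Emit:
carry_out(
  commands=[
    [[0,0,0],[2,1,22],30],
    [[0,0,0],[1,0,22],30],
    [[0,0,0],[0,0,20],30],
    [[0,0,0],[0,0,12],30],
    [[0,0,0],[0,0,4],30],
  ],
)

```text
clock: 7.37
ee_pos: [0.5566, -0.0384, 0.031]
tool_rot: [-179.8, 0.1, 56.1]
wrist_force: [0.2, 0.1, -1.6]
finger_gap: 0.0348
grasp_force: 82.3
```

Emit:
carry_out(
  commands=[
    [[0,0,0],[0,0,2],30],
    [[0,0,0],[0,0,2],30],
    [[0,0,0],[0,0,1],30],
    [[0,0,0],[0,0,1],30],
    [[0,0,0],[0,0,0],30],
  ],
)

```text
clock: 7.78
ee_pos: [0.5586, -0.0391, 0.0276]
tool_rot: [180.0, -0.0, 56.0]
wrist_force: [0.5, 0.3, -1.8]
finger_gap: 0.0351
grasp_force: 82.3
```

Emit:
carry_out(
  commands=[
    [[0,0,0],[0,0,1],30],
    [[0,0,0],[0,0,1],30],
    [[0,0,0],[0,0,0],30],
    [[0,0,0],[0,0,0],30],
  ],
)

```text
clock: 8.12
ee_pos: [0.5582, -0.0391, 0.0251]
tool_rot: [-180.0, -0.0, 56.0]
wrist_force: [1.0, 0.5, -2.3]
finger_gap: 0.035
grasp_force: 82.3
```

Emit:
carry_out(
  commands=[
    [[0,0,0],[0,0,1],30],
    [[0,0,0],[0,0,0],30],
    [[0,0,0],[0,0,0],30],
  ],
)

```text
clock: 8.37
ee_pos: [0.5585, -0.0392, 0.0243]
tool_rot: [180.0, -0.0, 56.0]
wrist_force: [-0.2, -0.6, 1.3]
finger_gap: 0.035
grasp_force: 82.8
```

Emit:
carry_out(
  commands=[
    [[0,0,0],[0,0,0.5],30],
    [[0,0,0],[0,0,0],30],
    [[0,0,0],[0,0,0],30],
  ],
)

```text
clock: 8.62
ee_pos: [0.5587, -0.0392, 0.0242]
tool_rot: [180.0, -0.0, 56.0]
wrist_force: [-0.3, 0.4, 5.9]
finger_gap: 0.0352
grasp_force: 83.5
```

Contact. Opening gradually to release.

Emit:
carry_out(
  commands=[
    [[0,0,0],[0,0,-0.5],36],
    [[0,0,0],[0,0,0],40],
    [[0,0,0],[0,0,0],46],
    [[0,0,0],[0,0,0],54],
    [[0,0,0],[0,0,0],58],
  ],
)

```text
clock: 9.03
ee_pos: [0.5582, -0.0392, 0.024]
tool_rot: [-180.0, 0.0, 56.0]
wrist_force: [0.4, -0.3, 0.7]
finger_gap: 0.0582
grasp_force: 0.0
```

Emit:
carry_out(
  commands=[
    [[0,0,0],[0,0,-6],60],
    [[0,0,0],[0,0,-15],60],
    [[0,0,0],[0,0,-25],60],
    [[0,0,0],[0,0,-25],60],
    [[0,0,0],[0,0,-20],60],
  ],
)

```text
clock: 9.45
ee_pos: [0.5585, -0.0395, 0.1169]
tool_rot: [180.0, -0.0, 55.9]
wrist_force: [-0.5, -0.2, -0.2]
finger_gap: 0.0602
grasp_force: 0.0
```

```bash
python3 - <<'E'
from h import *
im,K,D,T=wristcam()
print(state()["finger_gap"],cur()[1].as_euler('xyz',degrees=True))
for c in lamp(im): print(c.round(1),onz([c],.065,K,D,T)[0].round(4))
plan([.5587,-.0392,.17],tool(146),13)
E
```

```text
0.06039857194967988 [179.73874502  -0.21301913  55.9400544 ]
[310.6 248.3] [ 0.5623 -0.0329  0.065 ]
[180.1 414. ] [ 0.4076 -0.0862  0.065 ]
clock 9.55 from [ 0.5605 -0.0396  0.1185] turn/row [ 5.000e-04  1.000e-04 -1.209e-01] deg/row 6.93 mm/row 4.0
[-0.0, -0.1, -4.0]
[-0.0, -0.1, -4.0]
[-0.0, -0.1, -4.0]
[0.0, -0.1, -4.0]
[0.0, -0.1, -4.0]
[0.0, -0.1, -4.0]
[0.1, -0.1, -4.0]
[0.1, -0.1, -4.0]
[0.1, -0.1, -4.0]
[0.1, -0.1, -4.0]
[0.1, -0.1, -4.0]
[0.1, -0.1, -4.0]
[0.1, -0.1, -4.0]
```

```bash
python3 - <<'E'
from h import *
plan([.51,-.22,.25],tool(146),15)
E
```

```text
clock 9.55 from [ 0.5605 -0.0396  0.1185] turn/row [ 0.0004  0.     -0.1048] deg/row 6.0 mm/row 15.3
[-11.8, 4.0, -8.8]
[-12.2, 2.7, -8.8]
[-12.4, 1.4, -8.8]
[-12.5, 0.1, -8.8]
[-12.4, -1.2, -8.8]
[-12.2, -2.5, -8.8]
[-11.9, -3.7, -8.8]
[-11.4, -5.0, -8.8]
[-10.9, -6.1, -8.8]
[-10.1, -7.2, -8.8]
[-9.3, -8.3, -8.8]
[-8.4, -9.2, -8.8]
[-7.4, -10.0, -8.8]
[-6.3, -10.8, -8.8]
[-5.2, -11.4, -8.8]
```

Emit:
carry_out(
  commands=[
    [[0,0,-0.1048],[-11.8,4,-9],80],
    [[0,0,-0.1048],[-12.2,2.7,-9],80],
    [[0,0,-0.1048],[-12.4,1.4,-9],80],
    [[0,0,-0.1048],[-12.5,0.1,-9],80],
    [[0,0,-0.1048],[-12.4,-1.2,-9],80],
  ],
)

```text
clock: 9.97
ee_pos: [0.5408, -0.0997, 0.16]
tool_rot: [-179.9, 0.0, 86.3]
wrist_force: [0.2, 0.2, 0.1]
finger_gap: 0.0802
grasp_force: 0.0
```

Emit:
carry_out(
  commands=[
    [[0,0,-0.1048],[-12.2,-2.5,-9],80],
    [[0,0,-0.1048],[-11.9,-3.7,-9],80],
    [[0,0,-0.1048],[-11.4,-5,-9],80],
    [[0,0,-0.1048],[-10.9,-6.1,-9],80],
    [[0,0,-0.1048],[-10.1,-7.2,-9],80],
  ],
)

```text
clock: 10.38
ee_pos: [0.5242, -0.1598, 0.205]
tool_rot: [-180.0, -0.0, 116.3]
wrist_force: [-0.1, 0.3, 0.8]
finger_gap: 0.08
grasp_force: 0.0
```

Emit:
carry_out(
  commands=[
    [[0,0,-0.1048],[-9.3,-8.3,-9],80],
    [[0,0,-0.1048],[-8.4,-9.2,-9],80],
    [[0,0,-0.1048],[-7.4,-10,-9],80],
    [[0,0,-0.1048],[-6.3,-10.8,-9],80],
    [[0,0,-0.1048],[-5.2,-11.4,-9],80],
  ],
)

```text
clock: 10.8
ee_pos: [0.5075, -0.2198, 0.25]
tool_rot: [-180.0, -0.1, 146.3]
wrist_force: [1.0, -0.5, 0.7]
finger_gap: 0.0802
grasp_force: 0.0
```

```bash
python3 - <<'E'
from h import *
wristcam();im,K,D,T=wristcam()
np.savez("w4.npz",K=K,D=D,T=T)
print(cur()[0],cur()[1].as_euler('xyz',degrees=True),state()["q"])
cv2.imwrite("pics/w4.png",im[...,::-1])
for l in ("lane","lane_stop","chute"):
    print(l,[(np.round(d["point"],3).tolist(),round(d["conf"],2)) for d in look_for("wrist",l)][:3])
E
```

```text
[ 0.50795484 -0.21900852  0.24951084] [ 1.79978844e+02 -4.15638643e-02  1.45809844e+02] [ -5.74103108  15.70398334  27.6234875  106.24765921  -8.36147348
  60.06531799  81.00602753]
lane [([0.269, -0.391, 0.076], 0.93), ([0.492, -0.29, 0.078], 0.87)]
lane_stop [([0.272, -0.389, 0.079], 0.94)]
chute [([0.493, -0.278, 0.069], 0.64), ([0.278, -0.383, 0.029], 0.62)]
```

View pics/w4.png

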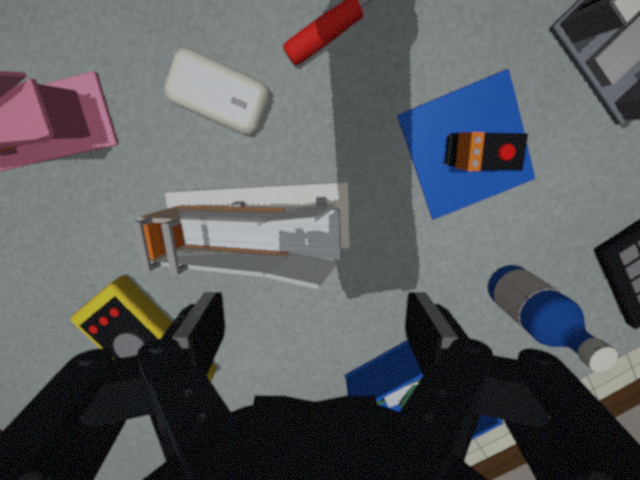

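The wrist view shows the module standing on the mat (lamp at 508,152, orange end to the left). The white chute has its open end at (340,233), bars at (171,245) and (146,244), and the stop at (150,240).

```bash
cat > fit.py <<'E'
from h import *
from scipy.optimize import least_squares
Z=np.load("w4.npz");K,D,T=Z["K"],Z["D"],Z["T"]
def lane(p):
    r=R.from_euler('z',p[2])*R.from_euler('y',20,degrees=True); return r,np.array([p[0],p[1],.066])
def px(p,P): r,o=lane(p); return topix(r.apply(np.array(P)/1000)+o,K,D,T)
def fit(P,U): return least_squares(lambda p:(px(p,P)-U).ravel(),[.5,-.27,np.radians(-124)])
def chute(p):
    L=[[(-47,-27,0),(-47,27,0)]]
    for s in(-1,1):
        for z in(0,56): L.append([(-42,s*27,z),(8,s*21,z),(142,s*21,z)])
        L.append([(-42,s*27,0),(-42,s*27,56)])
    for x in(91,99,126,134): L.append([(x,-25,68),(x,25,68)])
    L.append([(142,-21,0),(142,-21,50),(142,21,50),(142,21,0)])
    return [px(p,l) for l in L]
E
python3 - <<'E'
from fit import *
P=[(-47,0,0),(95,0,72),(130,0,72)];U=np.array([(340,233),(171.5,245),(146,244)])
s=fit(P,U);print(s.x,np.degrees(s.x[2]),s.fun.round(1))
im=cv2.imread("pics/w4.png");x0,y0,f=125,165,3.4
c=cv2.resize(im[y0:y0+140,x0:x0+232],None,fx=f,fy=f,interpolation=2)
for l in chute(s.x): cv2.polylines(c,[((l-[x0,y0]+.5)*f).astype(np.int32)],False,(0,200,0),1)
cv2.imwrite("pics/ov.png",c)
E
```

```text
[ 0.51287176 -0.24492034 -2.12300068] -121.63897891014487 [ 2.  -0.2  0.3  1.  -2.4 -0.5]
```

View pics/ov.png

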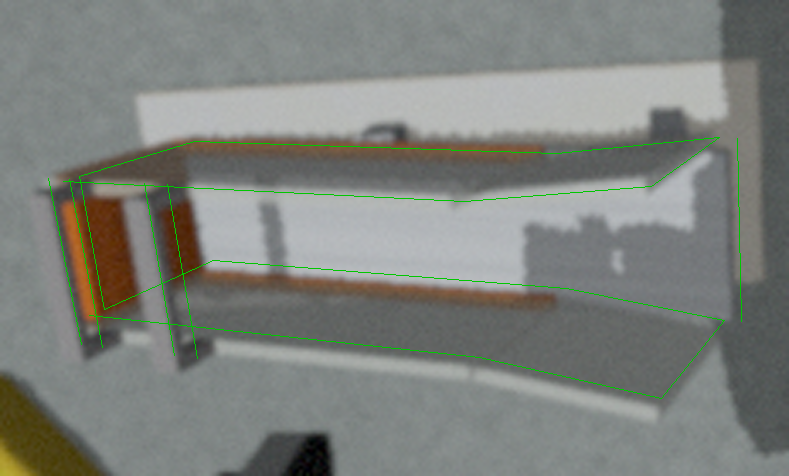

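```bash
python3 - <<'E'
from fit import *
p0=[.51287,-.24492,-2.123]
for q in [(8,-21,56),(8,21,56)]: print(q,((px(p0,[q])-[125,165]+.5)*3.4).round())
up=-1 if px(p0,[(8,-21,56)])[0,1]<px(p0,[(8,21,56)])[0,1] else 1
P=[(8,up*21,56),(8,-up*21,56),(-42,-up*27,56),(-42,up*27,56),(-47,-up*27,0)]
U=np.array([(458,204),(470,364),(660,404),(652,188),(731,321)])/3.4-.5+[125,165]
s=fit(P,U);print(s.x,np.degrees(s.x[2]),(s.fun*3.4).round(1))
E
```

```text
(8, -21, 56) [[465. 201.]]
(8, 21, 56) [[479. 357.]]
[ 0.51283361 -0.24648863 -2.12719852] -121.87949752804927 [ 1.9  0.3  4.2 -4.1 -4.6 -2.2 -5.6  2.   5.5  4. ]
```

```bash
python3 - <<'E'
from h import *
Z=np.load("w4.npz");K,D,T=Z["K"],Z["D"],Z["T"]
im=cv2.imread("pics/w4.png")[...,::-1]
for v in (141,162): print(v,[(u,im[v,u].tolist()) for u in list(range(442,492,2))+list(range(520,534))])
c=lamp(im);L=[k for k in c if abs(k[0]-508)<8 and abs(k[1]-152)<8][0]
print(L,onz([L],.065,K,D,T))
for off in(4,6,8,10):
  r=R.from_euler('z',-124,degrees=True);o=onz([L],.065,K,D,T)[0]; o[2]=.064
  ctr=o+r.apply([off/1e3,0,0]); print(off,ctr.round(4),topix([ctr+r.apply(np.array(q)/1e3) for q in((28,-18,0),(28,18,0),(-28,18,0),(-28,-18,0))],K,D,T).round(1).tolist())
E
```

```text
141 [(442, [31, 85, 163]), (444, [35, 83, 154]), (446, [16, 42, 90]), (448, [0, 6, 17]), (450, [30, 30, 35]), (452, [18, 24, 19]), (454, [15, 12, 12]), (456, [12, 15, 5]), (458, [59, 25, 10]), (460, [80, 39, 11]), (462, [82, 43, 19]), (464, [77, 32, 2]), (466, [79, 42, 12]), (468, [79, 39, 9]), (470, [116, 62, 13]), (472, [177, 105, 42]), (474, [161, 111, 83]), (476, [139, 133, 133]), (478, [143, 138, 137]), (480, [164, 124, 103]), (482, [172, 102, 43]), (484, [87, 50, 31]), (486, [31, 27, 33]), (488, [21, 29, 28]), (490, [24, 24, 25]), (520, [24, 24, 28]), (521, [23, 25, 22]), (522, [16, 20, 22]), (523, [20, 19, 19]), (524, [20, 23, 20]), (525, [38, 39, 42]), (526, [61, 66, 70]), (527, [100, 106, 105]), (528, [120, 127, 126]), (529, [129, 134, 132]), (530, [126, 132, 132]), (531, [126, 132, 130]), (532, [123, 131, 127]), (533, [129, 132, 134])]
162 [(442, [33, 78, 148]), (444, [26, 47, 94]), (446, [20, 23, 33]), (448, [29, 32, 34]), (450, [13, 11, 18]), (452, [0, 0, 1]), (454, [3, 0, 0]), (456, [60, 28, 3]), (458, [81, 37, 12]), (460, [79, 32, 1]), (462, [80, 32, 2]), (464, [83, 43,
[... 343 characters left out ...]
31, 35, 47]), (523, [19, 41, 89]), (524, [32, 71, 136]), (525, [32, 82, 154]), (526, [24, 77, 157]), (527, [31, 84, 158]), (528, [34, 81, 160]), (529, [35, 85, 160]), (530, [48, 85, 154]), (531, [85, 105, 149]), (532, [113, 124, 137]), (533, [126, 132, 134])]
[506.77272727 151.61818182] [[ 0.56217175 -0.03292481  0.065     ]]
4 [ 0.5599 -0.0362  0.064 ] [[476.2, 131.8], [471.8, 170.1], [527.1, 170.6], [532.9, 132.7]]
6 [ 0.5588 -0.0379  0.064 ] [[474.1, 131.8], [469.8, 170.1], [525.1, 170.5], [530.9, 132.7]]
8 [ 0.5577 -0.0396  0.064 ] [[472.1, 131.8], [467.8, 170.1], [523.2, 170.5], [528.9, 132.6]]
10 [ 0.5566 -0.0412  0.064 ] [[470.0, 131.7], [465.8, 170.1], [521.2, 170.5], [526.9, 132.6]]
```

```bash
python3 - <<'E'
from h import *
plan([.557,-.0404,.12],tool(146),8)
E
```

```text
clock 11.15 from [ 0.5081 -0.218   0.2491] turn/row [-0.     -0.0002  0.    ] deg/row 0.01 mm/row 28.1
[7.3, 21.8, 16.1]
[7.3, 21.8, 16.1]
[7.3, 21.8, 16.1]
[7.3, 21.8, 16.1]
[7.3, 21.8, 16.1]
[7.3, 21.8, 16.1]
[7.3, 21.8, 16.1]
[7.3, 21.8, 16.1]
```

Emit:
carry_out(
  commands=[
    [[0,0,0],[7.3,21.8,16.1],85],
    [[0,0,0],[7.3,21.8,16.1],85],
    [[0,0,0],[7.3,21.8,16.1],85],
    [[0,0,0],[7.3,21.8,16.1],85],
    [[0,0,0],[7.3,21.8,16.1],85],
  ],
)

```text
clock: 11.57
ee_pos: [0.5388, -0.1065, 0.1683]
tool_rot: [-180.0, -0.0, 146.0]
wrist_force: [-0.1, 0.6, 0.5]
finger_gap: 0.0848
grasp_force: 0.0
```

Emit:
carry_out(
  commands=[
    [[0,0,0],[7.3,21.8,16.1],85],
    [[0,0,0],[7.3,21.8,16.1],85],
    [[0,0,0],[7.3,21.8,16.1],85],
    [[0,0,0],[0,0,0],85],
    [[0,0,0],[0,0,0],85],
  ],
)

```text
clock: 11.98
ee_pos: [0.5564, -0.0395, 0.1197]
tool_rot: [-179.9, -0.2, 146.2]
wrist_force: [0.6, -1.2, -0.3]
finger_gap: 0.0852
grasp_force: 0.0
```

```bash
python3 - <<'E'
from h import *
im,K,D,T=wristcam()
for k in lamp(im): print(k.round(1),onz([k],.065,K,D,T)[0].round(4))
print(state()["finger_gap"])
plan([.557,-.0404,.026],tool(146),5)
E
```

```text
[74.3 73.8] [ 0.3915 -0.0917  0.065 ]
[330.2 258.1] [ 0.5623 -0.033   0.065 ]
0.08482197489590741
clock 12.0833 from [ 0.557  -0.0424  0.1212] turn/row [-0.0001 -0.      0.    ] deg/row 0.01 mm/row 19.0
[0.2, 0.3, 19.0]
[0.2, 0.3, 19.0]
[0.2, 0.3, 19.0]
[0.2, 0.3, 19.0]
[0.2, 0.3, 19.0]
```

Emit:
carry_out(
  commands=[
    [[0,0,0],[0,0.5,25],85],
    [[0,0,0],[0,0.5,25],85],
    [[0,0,0],[0,0,22],85],
    [[0,0,0],[0,0,15],85],
    [[0,0,0],[0,0,7],85],
  ],
)

```text
clock: 12.5
ee_pos: [0.5567, -0.0425, 0.026]
tool_rot: [-179.9, -0.1, 145.9]
wrist_force: [0.2, 0.6, 0.3]
finger_gap: 0.0849
grasp_force: 0.0
```

Emit:
carry_out(
  commands=[
    [[0,0,0],[0,0,0],72],
    [[0,0,0],[0,0,0],64],
    [[0,0,0],[0,0,0],59],
    [[0,0,0],[0,0,0],54],
    [[0,0,0],[0,0,0],50],
  ],
  grip_force=40,
)

```text
clock: 12.92
ee_pos: [0.559, -0.0416, 0.0288]
tool_rot: [179.9, 0.1, 146.0]
wrist_force: [-1.3, -1.3, 6.4]
finger_gap: 0.0556
grasp_force: 43.8
```

Emit:
carry_out(
  commands=[
    [[0,0,0],[0,0,0],50],
    [[0,0,0],[0,0,0],50],
    [[0,0,0],[0,0,0],50],
  ],
  grip_force=60,
)

```text
clock: 13.17
ee_pos: [0.559, -0.0416, 0.0289]
tool_rot: [179.9, 0.1, 146.0]
wrist_force: [-0.5, -0.7, 7.8]
finger_gap: 0.0553
grasp_force: 62.7
```

Emit:
carry_out(
  commands=[
    [[0,0,0],[0,0,-8],50],
    [[0,0,0],[0,0,-20],50],
    [[0,0,0],[0,0,-30],50],
    [[0,0,0],[0,0,-30],50],
    [[0,0,0],[0,0,-30],50],
  ],
)

```text
clock: 13.58
ee_pos: [0.5569, -0.0412, 0.1467]
tool_rot: [-180.0, -0.1, 146.0]
wrist_force: [0.9, 0.0, -2.1]
finger_gap: 0.0551
grasp_force: 64.1
```

```bash
cat >> fit.py <<'E'
LP=[.5127,-.2467,np.radians(-121.9)]
def target(x,y,z):
    r,o=lane(LP);M=r.as_matrix();rt=R.from_matrix(np.c_[-M[:,1],-M[:,0],-M[:,2]])
    return o+r.apply(np.array([x,y,z])/1000),rt
E
python3 - <<'E'
from fit import *
s=state();print(s["finger_gap"],s["grasp_force"])
im,*_=wristcam()
print(lamp(im))
p,r=target(-6,0,25+85);print(p,r.as_euler('xyz',degrees=True))
plan(p,r,10)
E
```

```text
0.05511937792122973 64.12811636924744
[array([96.43721906, 75.76176206]), array([336.2528824 , 340.42582629])]
[ 0.4957984  -0.27385356  0.17141831] [160.    0.  148.1]
clock 13.6833 from [ 0.5608 -0.0415  0.1505] turn/row [-0.0344  0.0013 -0.0035] deg/row 1.98 mm/row 24.2
[-7.6, -22.9, -2.2]
[-7.5, -22.8, -3.0]
[-7.4, -22.7, -3.8]
[-7.4, -22.6, -4.5]
[-7.3, -22.5, -5.3]
[-7.2, -22.3, -6.1]
[-7.1, -22.1, -6.9]
[-7.0, -21.9, -7.6]
[-6.9, -21.6, -8.4]
[-6.8, -21.3, -9.2]
```

Emit:
carry_out(
  commands=[
    [[-0.0344,0.0013,-0.0035],[-7.6,-22.9,-10.2],50],
    [[-0.0344,0.0013,-0.0035],[-7.5,-22.8,-11],50],
    [[-0.0344,0.0013,-0.0035],[-7.4,-22.7,-11.8],50],
    [[-0.0344,0.0013,-0.0035],[-7.4,-22.6,-12.5],50],
    [[-0.0344,0.0013,-0.0035],[-7.3,-22.5,-5.3],50],
  ],
)

```text
clock: 14.1
ee_pos: [0.5242, -0.1599, 0.1893]
tool_rot: [170.0, -0.2, 147.1]
wrist_force: [0.4, -0.2, -1.7]
finger_gap: 0.0552
grasp_force: 64.5
```

Emit:
carry_out(
  commands=[
    [[-0.0344,0.0013,-0.0035],[-7.2,-22.3,-6.1],50],
    [[-0.0344,0.0013,-0.0035],[-7.1,-22.1,-6.9],50],
    [[-0.0344,0.0013,-0.0035],[-7,-21.9,-7.6],50],
    [[-0.0344,0.0013,-0.0035],[-6.9,-21.6,-8.4],50],
    [[-0.0344,0.0013,-0.0035],[-6.8,-21.3,-9.2],50],
  ],
)

```text
clock: 14.52
ee_pos: [0.491, -0.2755, 0.1985]
tool_rot: [160.2, -0.4, 148.1]
wrist_force: [0.0, 0.2, -3.0]
finger_gap: 0.0555
grasp_force: 64.4
```

```bash
python3 - <<'E'
from fit import *
wristcam();im,K2,D2,T2=wristcam()
cv2.imwrite("pics/w5.png",im[...,::-1]);np.savez("w5.npz",K=K2,D=D2,T=T2)
s=state();print(s["finger_gap"],s["grasp_force"],s["q"].round(1) if hasattr(s["q"],'round') else s["q"],s["tool_rot"],lamp(im))
p,r=target(-6,0,25+12);plan(p,r,6)
ro,o=lane(LP);print("lane xyz",ro.inv().apply(cur()[0]-o)*1000)
im=im[...,::-1].copy()
Z.close
import fit
fit.K,fit.D,fit.T=K2,D2,T2
for l in chute(LP): cv2.polylines(im,[l.astype(np.int32)],False,(0,220,0),1)
cv2.imwrite("pics/ov5.png",im)
E
```

```text
0.05553701904883656 64.7034502029419 [ 17.6  21.6  21.  107.7 -32.2  58.8 114. ] [160.31371422  -0.48221416 147.96789797] [array([306.40495868,  11.81239669]), array([336.33307514, 340.31913246]), array([ 41.28873239, 361.19014085]), array([ 23.61538462, 376.06993007]), array([  6.15671642, 390.8358209 ])]
clock 14.7167 from [ 0.491  -0.2757  0.1982] turn/row [-0.0009 -0.0012 -0.0008] deg/row 0.1 mm/row 16.6
[-0.6, -0.8, 16.6]
[-0.6, -0.8, 16.6]
[-0.6, -0.8, 16.6]
[-0.6, -0.8, 16.6]
[-0.6, -0.8, 16.6]
[-0.5, -0.9, 16.6]
lane xyz [-11.25772888  -3.10911078 136.56882841]
```

View pics/ov5.png

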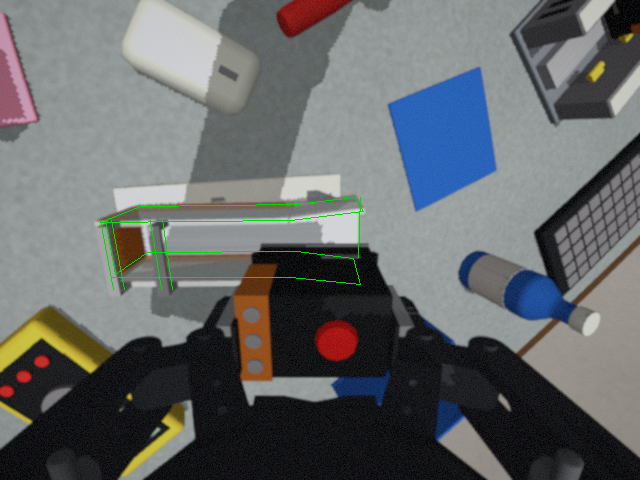

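The view shows the module in the gripper above the lane with its orange end (255,320) downhill, and the fitted lane outline in green matches. The multimeter and mouse are clear. I'm checking the lane centre across from the wall edges.

```bash
python3 - <<'E'
from h import *
import fit
Z=np.load("w5.npz");fit.K,fit.D,fit.T=Z["K"],Z["D"],Z["T"]
g=cv2.cvtColor(cv2.imread("pics/w5.png"),cv2.COLOR_BGR2GRAY)
for u in (190,220,235): print(u,[(v,int(g[v,u-2:u+3].mean())) for v in list(range(200,228))+list(range(246,292))])
for y in (-25,-21,21,25):
  for z in (0,56): print(y,z,fit.px(fit.LP,[(30,y,z),(60,y,z)]).round(1).tolist())
E
```

```text
190 [(200, 148), (201, 149), (202, 142), (203, 125), (204, 101), (205, 96), (206, 98), (207, 102), (208, 102), (209, 104), (210, 109), (211, 113), (212, 113), (213, 115), (214, 116), (215, 115), (216, 115), (217, 118), (218, 127), (219, 155), (220, 181), (221, 191), (222, 194), (223, 192), (224, 188), (225, 172), (226, 155), (227, 147), (246, 146), (247, 143), (248, 143), (249, 145), (250, 146), (251, 149), (252, 152), (253, 150), (254, 137), (255, 108), (256, 89), (257, 97), (258, 101), (259, 102), (260, 103), (261, 108), (262, 115), (263, 115), (264, 113), (265, 109), (266, 104), (267, 103), (268, 103), (269, 104), (270, 103), (271, 101), (272, 104), (273, 103), (274, 103), (275, 102), (276, 102), (277, 103), (278, 102), (279, 108), (280, 126), (281, 158), (282, 179), (283, 184), (284, 184), (285, 173), (286, 148), (287, 118), (288, 102), (289, 99), (290, 101), (291, 99)]
220 [(200, 101), (201, 116), (202, 115), (203, 103), (204, 96), (205, 98), (206, 102), (207, 101), (208, 102), (209, 107), (210, 113), (211, 116), (212, 116), (213, 115), (214, 117), (215, 115), (216, 116), (217, 
[... 1172 characters left out ...]
59, 102), (260, 102), (261, 103), (262, 102), (263, 102), (264, 103), (265, 104), (266, 104), (267, 104), (268, 104), (269, 102), (270, 104), (271, 101), (272, 103), (273, 102), (274, 103), (275, 103), (276, 103), (277, 102), (278, 104), (279, 111), (280, 143), (281, 175), (282, 186), (283, 186), (284, 182), (285, 163), (286, 124), (287, 93), (288, 85), (289, 84), (290, 77), (291, 72)]
-25 0 [[269.2, 200.4], [233.9, 200.7]]
-25 56 [[257.9, 215.2], [214.5, 215.5]]
-21 0 [[269.4, 205.1], [234.2, 205.4]]
-21 56 [[258.2, 220.8], [215.0, 221.2]]
21 0 [[271.6, 252.0], [237.8, 252.2]]
21 56 [[261.5, 277.3], [220.4, 277.4]]
25 0 [[271.8, 256.3], [238.1, 256.4]]
25 56 [[261.8, 282.4], [220.9, 282.5]]
```

```bash
python3 - <<'E'
from h import *
import fit
i=camera_info("wrist");K,D,T=np.array(i["mtx"]),np.array(i["distortion"]),np.array(i["T_tool_cam"])
u=np.r_[cv2.undistortPoints(np.array([[[336.3,340.4]]]),K,D).ravel(),1];d=T[:3,:3]@u;o=T[:3,3]
for z in(-.034,-.036,-.038): print("lamp tool",(o+d*(z-o[2])/d[2]).round(4))
# module top long edges (black/grey) near column 300: tool-frame x at z=-.035
g=cv2.cvtColor(cv2.imread("pics/w5.png"),cv2.COLOR_BGR2GRAY)
print([(v,int(g[v,300:310].mean())) for v in list(range(284,300))+list(range(366,390))])
fit.LP=[fit.LP[0],fit.LP[1],np.radians(-121.2)]
_,r=fit.target(0,0,0);p=cur()[0]
plan(fit.target(-6,2,25+65)[0],r,3)
print("edges",end=' ')
for v in (291,376):
  u=np.r_[cv2.undistortPoints(np.array([[[305.,v]]]),K,D).ravel(),1];d=T[:3,:3]@u;print(v,(o+d*(-.035-o[2])/d[2]).round(4))
E
```

```text
lamp tool [ 0.0006  0.0085 -0.034 ]
lamp tool [ 0.002   0.0084 -0.036 ]
lamp tool [ 0.0033  0.0082 -0.038 ]
[(284, 12), (285, 11), (286, 8), (287, 10), (288, 14), (289, 7), (290, 11), (291, 7), (292, 11), (293, 11), (294, 13), (295, 16), (296, 17), (297, 16), (298, 16), (299, 17), (366, 18), (367, 18), (368, 20), (369, 17), (370, 21), (371, 19), (372, 17), (373, 18), (374, 15), (375, 21), (376, 51), (377, 104), (378, 145), (379, 157), (380, 159), (381, 158), (382, 155), (383, 155), (384, 154), (385, 154), (386, 156), (387, 156), (388, 156), (389, 155)]
clock 14.7167 from [ 0.491  -0.2757  0.1982] turn/row [-0.0018 -0.001  -0.0055] deg/row 0.34 mm/row 15.7
[-1.9, -1.7, 15.5]
[-1.9, -1.7, 15.5]
[-1.9, -1.7, 15.5]
edges 291 [ 0.0214 -0.0029 -0.035 ]
376 [-0.0147 -0.0033 -0.035 ]
```

Emit:
carry_out(
  commands="[[[-0.0018, -0.001, -0.0055], [-2.6, -1.7, 14], [50][0]], [[-0.0018, -0.001, -0.0055], [-2.6, -1.7, 14], 50], [[-0.0018, -0.001, -0.0055], [-2.6, -1.7, 14], 50], [[0, 0, 0], [0, 0, 0], 50]]",
)

```text
carry_out: Invalid argument: commands='[[[-0.0018, -0.001, -0.0055], [-2.6, -1.7, 14], [50][0]], [[-0.0018, -0.001, -0.0055], [-2.6, -1.7, 14], 50], [[-0.0018, -0.001, -0.0055], [-2.6, -1.7, 14], 50], [[0, 0, 0], [0, 0, 0], 50]]' is not valid JSON
```

Emit:
carry_out(
  commands=[
    [[-0.0018,-0.001,-0.0055],[-2.6,-1.7,14],50],
    [[-0.0018,-0.001,-0.0055],[-2.6,-1.7,14],50],
    [[-0.0018,-0.001,-0.0055],[-2.6,-1.7,14],50],
    [[0,0,0],[0,0,0],50],
    [[0,0,0],[0,0,0],50],
  ],
)

```text
clock: 15.13
ee_pos: [0.5032, -0.2691, 0.1558]
tool_rot: [160.0, -0.1, 149.1]
wrist_force: [-0.0, 0.2, -1.9]
finger_gap: 0.0555
grasp_force: 64.5
```

```bash
cat > rel.py <<'E'
from h import *
import fit
from scipy.optimize import least_squares
wristcam();im,K,D,T=wristcam();fit.K,fit.D,fit.T=K,D,T
g=cv2.cvtColor(im,cv2.COLOR_RGB2GRAY).astype(float);cv2.imwrite("pics/w6.png",im[...,::-1])
g=cv2.GaussianBlur(g,(5,1),0)
# wall-top bright strips: outer edges of each strip against model wall-top edges, between lane x=20 and 80
E=[]
for x in range(30,85,6):
    for y,up in((-25,1),(25,-1)):
        a,b=fit.px(fit.LP,[(x,y,58 if 0 else 56)])[0]
        c=int(round(a)); v=np.arange(int(b)-9,int(b)+10); s=cv2.Sobel(g,cv2.CV_64F,0,1,ksize=3)[v,c]*up
        k=np.argmax(s); E.append((x,y,round(v[k]-b,1),int(s[k])))
print(E)
ro,o=fit.lane(fit.LP);p,r=cur();print("tcp in lane",(ro.inv().apply(p-o)*1000).round(1),"tool",r.as_euler('xyz',degrees=True).round(2))
print("lamps",[k.round(1).tolist() for k in lamp(im)],state()["finger_gap"],"px/mm",[(fit.px(fit.LP,[(x,21,56)])-fit.px(fit.LP,[(x,-21,56)]))[0,1]/42 for x in(30,80)])
E
python3 rel.py
```

```text
[(30, -25, np.float64(3.5), 216), (30, 25, np.float64(7.0), 14), (36, -25, np.float64(3.7), 213), (36, 25, np.float64(-6.9), 8), (42, -25, np.float64(3.8), 209), (42, 25, np.float64(-1.7), 101), (48, -25, np.float64(3.9), 204), (48, 25, np.float64(1.5), 319), (54, -25, np.float64(4.1), 205), (54, 25, np.float64(3.7), 215), (60, -25, np.float64(4.2), 201), (60, 25, np.float64(3.9), 209), (66, -25, np.float64(4.3), 208), (66, 25, np.float64(4.1), 218), (72, -25, np.float64(4.5), 205), (72, 25, np.float64(4.3), 228), (78, -25, np.float64(3.6), 218), (78, 25, np.float64(4.5), 223), (84, -25, np.float64(3.7), 208), (84, 25, np.float64(4.8), 223)]
tcp in lane [-7.6  5.4 95.3] tool [1.5998e+02 1.5000e-01 1.4895e+02]
lamps [[336.3, 340.3]] 0.055498448016665036 px/mm [np.float64(1.6311541658832034), np.float64(1.6203854633249783)]
```

Emit:
carry_out(
  commands=[
    [[0,0,0],[1.3,0,12],50],
    [[0,0,0],[0,0,12],50],
    [[0,0,0],[0,0,10],50],
    [[0,0,0],[0,0,0],50],
  ],
)

```text
clock: 15.67
ee_pos: [0.5076, -0.2578, 0.123]
tool_rot: [159.9, -0.2, 149.1]
wrist_force: [0.3, 0.4, -3.3]
finger_gap: 0.055
grasp_force: 64.6
```

```bash
python3 rel.py; python3 -c "from h import *;print(state()['wrist_force'])"
```

```text
[(30, -25, np.float64(3.5), 211), (30, 25, np.float64(3.2), 24), (36, -25, np.float64(3.7), 208), (36, 25, np.float64(4.5), 238), (42, -25, np.float64(4.9), 209), (42, 25, np.float64(-5.3), 85), (48, -25, np.float64(4.1), 208), (48, 25, np.float64(-5.0), 112), (54, -25, np.float64(4.2), 247), (54, 25, np.float64(-0.7), 280), (60, -25, np.float64(4.4), 243), (60, 25, np.float64(4.6), 234), (66, -25, np.float64(4.6), 246), (66, 25, np.float64(4.9), 245), (72, -25, np.float64(4.8), 203), (72, 25, np.float64(6.2), 345), (78, -25, np.float64(5.0), 247), (78, 25, np.float64(5.5), 418), (84, -25, np.float64(5.1), 204), (84, 25, np.float64(4.9), 236)]
tcp in lane [-7.4  3.8 61. ] tool [1.5998e+02 1.1000e-01 1.4894e+02]
lamps [[336.4, 340.3]] 0.055139391892113095 px/mm [np.float64(1.9053081101327283), np.float64(1.88740642090691)]
[-0.32422643 -0.43945266 -2.1435832 ]
```

Emit:
carry_out(
  commands=[
    [[0,0,0],[0,0,10],50],
    [[0,0,0],[0,0,10],50],
    [[0,0,0],[0,0,8],50],
    [[0,0,0],[0,0,3],50],
    [[0,0,0],[0,0,0],50],
  ],
)

```text
clock: 16.28
ee_pos: [0.5136, -0.2501, 0.0953]
tool_rot: [160.0, -0.0, 149.0]
wrist_force: [-1.0, 0.7, -2.3]
finger_gap: 0.0553
grasp_force: 64.6
```

Emit:
carry_out(
  commands=[
    [[0,0,0],[0,0,1],50],
    [[0,0,0],[0,0,1],50],
    [[0,0,0],[0,0,0],50],
  ],
)

```text
clock: 16.53
ee_pos: [0.5145, -0.2508, 0.0949]
tool_rot: [160.0, 0.1, 148.9]
wrist_force: [0.4, 0.3, -2.4]
finger_gap: 0.0553
grasp_force: 64.6
```

```bash
python3 rel.py|tail -2; python3 -c "from h import *;print(state()['wrist_force'])"
```

```text
tcp in lane [-7.5  3.6 28.1] tool [1.5997e+02 1.2000e-01 1.4895e+02]
lamps [[336.3, 340.3]] 0.05523695073979686 px/mm [np.float64(2.266179742001193), np.float64(2.2348441897286397)]
[ 0.5271829  -0.57367257 -2.24229079]
```

Emit:
carry_out(
  commands=[
    [[0,0,0],[0,0,1],50],
    [[0,0,0],[0,0,1],50],
    [[0,0,0],[0,0,0],50],
    [[0,0,0],[0,0,0],50],
  ],
)

```text
clock: 17.07
ee_pos: [0.5147, -0.2499, 0.0927]
tool_rot: [160.0, 0.1, 149.0]
wrist_force: [-1.1, 0.2, -2.0]
finger_gap: 0.0554
grasp_force: 64.6
```

Emit:
carry_out(
  commands=[
    [[0,0,0],[0,0,1],50],
    [[0,0,0],[0,0,0],50],
    [[0,0,0],[0,0,0],50],
  ],
)

```text
clock: 17.32
ee_pos: [0.5153, -0.2504, 0.0925]
tool_rot: [160.0, 0.2, 148.9]
wrist_force: [-0.7, -2.1, 3.3]
finger_gap: 0.055
grasp_force: 65.1
```

Contact with the floor. Releasing.

Emit:
carry_out(
  commands=[
    [[0,0,0],[0,0,0],58],
    [[0,0,0],[0,0,0],64],
    [[0,0,0],[0,0,0],72],
    [[0,0,0],[0,0,0],80],
    [[0,0,0],[0,0,0],85],
  ],
)

```text
clock: 17.73
ee_pos: [0.5148, -0.2495, 0.0917]
tool_rot: [160.0, 0.1, 149.0]
wrist_force: [-0.3, -0.4, -1.0]
finger_gap: 0.0851
grasp_force: 0.3
```

Emit:
carry_out(
  commands=[
    [[0,0,0],[0,0,-5],85],
    [[0,0,0],[0,0,-10],85],
    [[0,0,0],[0,0,-15],85],
    [[0,0,0],[0,0,-20],85],
    [[0,0,0],[0,0,-20],85],
  ],
)

```text
clock: 18.15
ee_pos: [0.5021, -0.2704, 0.1591]
tool_rot: [160.0, 0.1, 149.0]
wrist_force: [-0.3, 0.5, 1.1]
finger_gap: 0.0851
grasp_force: 0.0
```

Emit:
carry_out(
  commands=[
    [[0,0,0],[0,0,-25],85],
    [[0,0,0],[0,10,-25],85],
    [[0,0,0],[0,20,-20],85],
    [[0,0,0],[0,20,0],85],
    [[0,0,0],[0,10,0],85],
  ],
)

```text
clock: 18.57
ee_pos: [0.5208, -0.2416, 0.2472]
tool_rot: [159.9, 0.3, 149.0]
wrist_force: [0.2, 0.5, -0.1]
finger_gap: 0.0854
grasp_force: 0.0
```

```bash
python3 - <<'E'
from h import *
import fit
wristcam();im,K,D,T=wristcam();fit.K,fit.D,fit.T=K,D,T
print(state()["clock"],cur()[0])
fit.LP[2]=np.radians(-121.1)
exp=fit.px(fit.LP,[(142-32-9,1,60),(142-32,0,60)]);print("lamp",[k.round(1).tolist() for k in lamp(im)],"expected lamp",exp.tolist(),"uphill lamp",fit.px(fit.LP,[(50,0,60)]).tolist())
im=im[...,::-1]
cv2.imwrite("pics/end_w.png",im)
read_camera("side");b=read_camera("side")[...,::-1]
c=cv2.resize(b[180:420,180:480],None,fx=1.3,fy=1.9)
cv2.imwrite("pics/end.png",np.hstack([cv2.resize(im,(400,300)),cv2.resize(b[160:400,180:500],(400,300))]))
E
```

```text
18.7667 [ 0.51826241 -0.24239687  0.24331989]
lamp [[249.5, 11.5]] expected lamp [[98.11324874245699, 233.0120848066115], [86.94568514595932, 231.7577892114081]] uphill lamp [[161.3676437099842, 231.93837372625987]]
```

View pics/end.png

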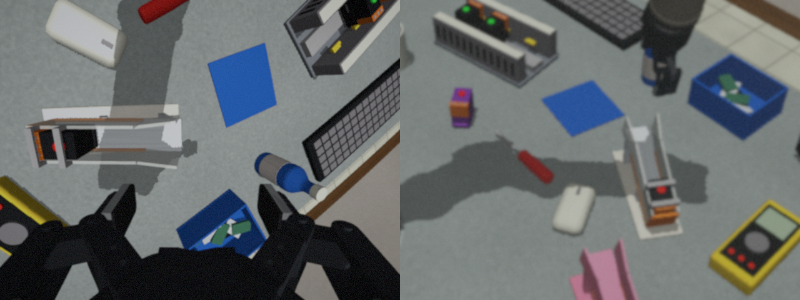

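The left panel shows the module under the bars at the stop, lamp at (57,147) and orange end against the stop plate. The right panel confirms it stands upright in the chute, with both green modules still on the rail and nothing else moved.

```bash
python3 - <<'E'
from h import *
print(state()["clock"],state()["wrist_force"]);print(close_job())
E
```

```text
18.8667 [-1.10665649  0.64458149 -0.27823961]
the job is handed in; nothing more can be done
None
```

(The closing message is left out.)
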